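# Open the spring-return purge valve with its key and hold it open

### The arm

A 7-joint arm with a two-finger parallel gripper is mounted at the origin on a cart in front of the work surface, level with it; the furniture and walls round the work are solid. World frame = base frame: x ahead of the robot, y to its left, z up, the work surface at z = 0. Lengths are in mm, angles in rad, forces in N, time in s.
With the tool pointing down it reaches from about 350 to 900 mm from the base axis. Payload 19.9 kg.
Tool frame: the origin (TCP) lies at the very end of the fingers, on their centre line; the grasp point (between the pads) lies 19 mm behind it; z points along the fingers, y is the line along which they close (so a half turn about z gives the same grasp; the last joint's range is limited). The gripper opens to 94 mm and grips with 3 to 60 N. Pads are 16 mm wide; open, the fingers measure 119 mm over their backs; the gripper's body (75 mm by 177 mm) begins 78 mm behind the grasp point.
Start: joints at [1.258, 0.417, -0.01, 1.614, 0.005, 1.111, -0.053], TCP at [167.181, -602.201, 170.725] pointing down, gripper open.
Joint ranges: [-2.81, 2.81], [-0.39, 2.02], [-1.27, 1.25], [0.06, 2.57], [-1.19, 4.33], [0.19, 2], [-2.82, 2.82]. Speed limits (rad/s): [1.89, 1.89, 2.39, 2.39, 3.01, 3.01, 3.01].

### API

Orientations are given as a unit quaternion [w, x, y, z].
In Python, from cell import env gives the robot as it stands. Calls block until the motion is done:
- env.move_ptp(position, orientation): joint-space move of the TCP to a pose.
- env.servo_line(position, max_speed=150, orientation=None, force_limit=None): straight line of the TCP; orientation=None keeps the orientation; max_speed is the mean speed in mm/s. With force_limit (N) it stops when the force on the tool has changed by that much, and returns True; else False.
- env.goto_joints(angles): joint-space move.
- env.let_go() and env.grab(force=None): open the fingers fully, or close them until they stop; force is the grip in N (None keeps the last).
- env.wait(seconds).
- env.ik(position, orientation): joint angles nearest the present ones, or None.
- env.state(): the state.
- env.capture(name): name is "side" or "top"; returns the picture (384x512x3 uint8, red, green, blue); there is no depth.
- env.camera_params(name): a dict with "fx", "fy", "cx", "cy" (pixels), "view" (4x4, takes a point from world to camera coordinates). Camera axes: x right, y up, looking along -z (the intrinsics and any distortion apply to the point x, -y, -z); pixel columns grow to the right and rows downward; lengths in mm; the calibration is good to about 2 mm. A picture is of the moment at which its call begins. camera_params takes no time and is no camera call.
A pose or a line that the arm cannot do raises env.IKError and nothing moves.
- env.job_done(): hands the job in; it is judged then, once.
Trained networks look in the newest picture that a camera, given by its name, has taken for a name from the list of things; names that differ only in an ending like _2 or _b are one class to them, and where a whole thing is asked for, a point or a joint stands for the part that bears it (a point fixed in the world has none). Each returns a list of dicts, best first, with "confidence" (0 to 1); they miss things now and then, are a little off and sometimes report something else, mostly with a low value. They report only what shows in the picture. A call takes as long as a camera call. They do not tell look-alikes from the thing itself.
- env.spot_in(camera, name): "position" ([column, row] in pixels, amid what is visible of it).
- env.spot_point(camera, name): "position" ([column, row] in pixels: a listed point, or the origin of a listed thing).
The state is a dict: "time": time; "joint_positions": joint angles; "dq": joint speeds; "joint_efforts": joint torques, N m; "eef_pos": TCP position; "tcp_rot": TCP orientation; "ft_force": force on the tool from outside, world axes, zero at the start; "ft_torque": the same for the moment, N m; "finger_gap": finger opening in mm; "grip_force": force on a finger pad.
Only numpy, scipy, OpenCV 4.12 (cv2) and the standard library are available. Lean on these libraries where they do the work, as an engineer would, in place of code of your own. Each camera call takes 0.05 s, during which the arm holds its last target. There are 200 camera calls.

### The job

Take the orange-handled key out of its grey stand and put its flat blade into the slot of the purge valve; push it in against the spring until its collar is down on the cover, and, still pushing, turn it a quarter turn clockwise (seen from above). The valve springs back by itself, so finish while still gripping the key, pushed in and fully turned; leave the other things on the table where they are.

Things in the scene. Friction and masses are not known exactly. Their poses are not given: they have to be found in the camera images.
- purge_key: Loose key, 80 g nominal, standing upright in the stand, 60 mm tall. Origin: middle of the blade's lower edge; z up. From there upward: flat steel blade 26 mm (x) by 6 mm (y), z 0 to 11 mm, lower edge rounded across its thickness; round neck 8 mm thick, z 11 to 19.5 mm; round collar 38 mm in diameter, z 19.5 to 24.5 mm; flat orange handle 40 mm (x) by 10 mm (y), z 24.5 to 60.5 mm, to be pinched across its 10 mm (along y). The key is the same turned by 180 degrees.
- key_stand: Fixed grey block 66 x 66 x 32 mm on an 80 x 80 x 6 mm foot, origin under its centre on the table. The key hangs by its collar on the top (z 32 mm) with blade and neck in a round hole of 32 mm diameter, free to lift straight up; it may be turned any way in it.
- purge_valve: Fixed aluminium block 84 x 84 mm on a 98 x 98 x 7 mm foot, brass hose nipples on its +y and -y sides (reaching 64 mm from the centre), flat dark cover whose top is at z 50 mm (screw heads 2 mm higher at the corners, 48 mm from the centre). Origin under its centre on the table. The slot in the cover runs along its x axis (white dots at the slot's ends); the red dots lie 90 degrees from them.
- valve_slot (a point): Centre of the slot at the top face of the cover; x along the slot, z up. Slot 30 mm (x) by 10 mm (y), cover 5 mm thick. Below it is a round-turning brass cup with a groove 9 mm wide for the blade; the cup's floor lies 12 mm below the cover's top at rest. The blade can turn only once it is wholly under the cover, that is with the cup pushed down more than 4 mm; the collar lands on the cover at 7.5 mm. Blade and groove have about 0.12 rad of play before the cup turns along.
- valve_plunger (a joint): How far the spring-loaded cup is pushed down, m: 0 at rest, 0.0075 with the key's collar on the cover (limit 0.010). The spring takes about 3 N to start and 8 N with the collar down.
- valve_rotor (a joint): Angle of the cup, rad: 0 at rest with its groove in line with the slot, grows clockwise seen from above, stop at 1.5. A return spring resists with about 0.03 N m at first and 0.15 N m at the stop, and turns it back when let go.
- filling_hoses: Fixed dark red hoses of the filling machine, a solid obstacle. Their loops hang in the air in front of the machine, between valve and stand: 0.19 to 0.28 m above the table, 0.17 to 0.38 m to the left (+y) of this origin, reaching up to 0.115 m nearer the robot (-x) than it. Pass on the robot's side of them.
- spare_bottle: Bystander: dark ink bottle, 44 mm wide, 90 mm tall, origin under its centre.
- tub: Bystander: round cream tub, 111 mm across, 57 mm tall, origin under its centre.
- green_cap: Bystander: green marker cap lying on its side, 18 x 40 x 20 mm, origin under its centre.
- driver: Bystander: screwdriver with orange handle, 209 mm long, lying, origin under its centre.
- nib_jar: Bystander: clear jar with red lid, 71 mm wide, 75 mm tall, origin under its centre.
Mind the look-alikes: they are no part of the job. Leave any yellow look-alike of the purge_key alone.

How it is judged (in metres and radians):
On the way, in this order (a step that is already met when the one before it is completed fails the run):
1. the key is lifted clear of the stand in the gripper (z of purge_key in the frame of key_stand above 0.035 m and contact force between the fingers and purge_key above 1 N), for 0.2 s.
2. the key's blade is in the valve's slot, not yet turned (z of purge_key in the frame of valve_slot below -0.006 m and horizontal distance between purge_key and valve_slot below 0.006 m and angle between the x axis of purge_key and the x axis of valve_slot, either way round below 0.35 rad and value of joint valve_rotor below 0.3 rad), for 0.1 s.
3. the key is pushed in against the spring (at least 5 mm) (value of joint valve_plunger above 0.005 m and horizontal distance between purge_key and valve_slot below 0.006 m), for 0.1 s.
4. the key, still pushed in, is turned clockwise so that the cup is at 1.2 rad or more (value of joint valve_plunger above 0.005 m and value of joint valve_rotor above 1.2 rad), for 0.3 s.
At the end, for the whole second after the job is handed in: The gripper still grips the key upright in the slot, within 6 mm of its centre, its collar within 3 mm of the cover, the cup pushed down at least 5 mm and turned at least 1.2 rad clockwise, throughout the last second (all of step 4 and z of purge_key in the frame of valve_slot below -0.0165 m and horizontal distance between purge_key and valve_slot below 0.006 m and angle between purge_key's own z axis and vertical below 0.15 rad and contact force between the fingers and purge_key above 1 N); the arm keeps its last pose, push and grip.
It fails at once if a bystander is moved more than 25 mm (distance of any of spare_bottle, tub, green_cap, driver, nib_jar from where it was at the start of the episode above 0.025 m).
It also fails if it takes over 51 s, if anything falls off the work surface, if the arm or the gripper's body presses on something with over 40 N, if the wrist force passes 120 N, or if a joint passes its speed limit or range.

## Working session

There is one attempt and no reset: what is moved stays moved. The work goes in short steps, each a Python script; the robot and the scene stay as the last script left them, time stands still between calls to the robot, and variables do not carry over. Pictures are saved under pics/ and viewed, at most 10 in all, crops included, and the job is handed in when it is done.

```bash
mkdir -p pics; ls; cat > h.py <<'E'
import numpy as np, cv2
from cell import env
def ray(cam,px):
    p=env.camera_params(cam); V=np.array(p["view"],float)
    k=np.array([[p["fx"],0,p["cx"]],[0,p["fy"],p["cy"]],[0,0,1]],float)
    d=p.get("dist",p.get("distortion"))
    u=cv2.undistortPoints(np.array([[px]],float),k,None if d is None else np.array(d,float))[0,0]
    dc=np.array([u[0],-u[1],-1.]); R=V[:3,:3]
    return -R.T@V[:3,3], R.T@dc
def atz(cam,px,z):
    o,d=ray(cam,px); return o+d*(z-o[2])/d[2]
def proj(cam,P):
    p=env.camera_params(cam); V=np.array(p["view"],float)
    c=V[:3,:3]@np.array(P,float)+V[:3,3]
    return np.array([p["fx"]*c[0]/-c[2]+p["cx"], p["fy"]*-c[1]/-c[2]+p["cy"]])
def tri(px1,px2,c1="top",c2="side"):
    o1,d1=ray(c1,px1);o2,d2=ray(c2,px2)
    d1/=np.linalg.norm(d1);d2/=np.linalg.norm(d2)
    t=np.linalg.lstsq(np.c_[d1,-d2],o2-o1,rcond=None)[0]
    a=o1+t[0]*d1;b=o2+t[1]*d2
    return (a+b)/2,np.linalg.norm(a-b)
E
python3 - <<'E'
from h import *
np.set_printoptions(precision=1,suppress=True)
ims=[]
for c in("top","side"):
    im=env.capture(c); cv2.imwrite(f"pics/{c}0.png",im[:,:,::-1]); 
    p=env.camera_params(c); print(c,{k:v for k,v in p.items() if k!="view"}, "cam at",ray(c,[256,192])[0], ray(c,[256,192])[1])
    for n in("purge_key","key_stand","purge_valve","valve_slot","filling_hoses","spare_bottle","tub","green_cap","driver","nib_jar"):
        r=env.spot_point(c,n); print(n,[(np.round(a["position"],1).tolist(),round(a["confidence"],2)) for a in r[:3]])
E
```

```text
pics
top {'fx': 453.8871831488492, 'fy': 453.8871831488492, 'cx': 254.80219631231301, 'cy': 184.03720384977248} cam at [ 261.2   58.4 1541.1] [ 0.1 -0.  -1. ]
purge_key [([321.9, 182.7], 0.61), ([332.9, 222.4], 0.53), ([353.5, 181.4], 0.4)]
key_stand [([323.4, 183.5], 0.85)]
purge_valve [([173.7, 190.2], 0.89)]
valve_slot [([257.8, 212.7], 0.17)]
filling_hoses [([326.9, 185.3], 0.43), ([264.2, 178.6], 0.17)]
spare_bottle [([265.3, 177.3], 0.41)]
tub [([121.4, 187.6], 0.73), ([170.8, 188.4], 0.26)]
green_cap [([255.7, 212.7], 0.57)]
driver [([122.7, 182.3], 0.74), ([382.1, 208.1], 0.58)]
nib_jar [([397.8, 180.4], 0.92)]
side {'fx': 438.67240952973367, 'fy': 438.67240952973367, 'cx': 259.5226619272609, 'cy': 184.53286348884083} cam at [  396.7 -1308.7   801.1] [ 0.1  0.9 -0.5]
purge_key [([262.5, 230.4], 0.58), ([227.5, 240.0], 0.45)]
key_stand [([265.4, 237.2], 0.7)]
purge_valve [([251.4, 161.8], 0.73), ([253.1, 145.0], 0.33)]
valve_slot [([251.1, 149.7], 0.95)]
filling_hoses []
spare_bottle [([268.3, 201.9], 0.61)]
tub [([261.1, 229.9], 0.63)]
green_cap [([235.7, 198.3], 0.49)]
driver [([244.1, 275.1], 0.81)]
nib_jar []
```

View pics/top0.png

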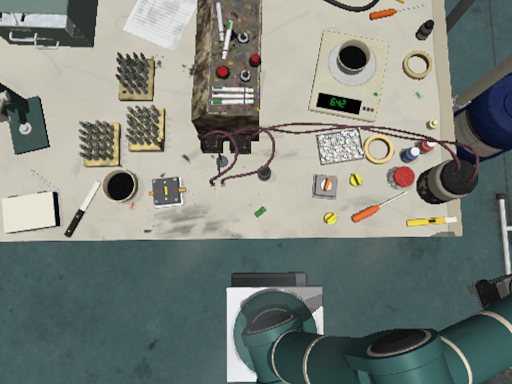

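View pics/side0.png

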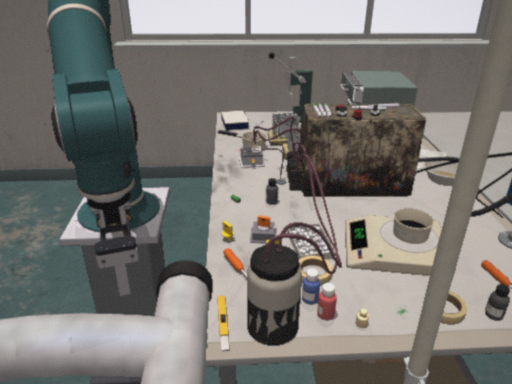

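The top view shows the valve at about (169,191) and the grey stand with the orange key at about (325,184). The things that could be mistaken for the key are the yellow keys at (355,180) and (331,218), and the orange screwdrivers at (367,213) and (383,14). I choose the orange key in the grey stand and will check it in a close crop.

```bash
python3 - <<'E'
from h import *
np.set_printoptions(precision=1,suppress=True)
t=cv2.imread("pics/top0.png"); s=cv2.imread("pics/side0.png")
c=lambda im,x,y,r=20,w=390,h=290:cv2.resize(im[y-15:y+15,x-20:x+20],(w,h),interpolation=cv2.INTER_CUBIC)
cv2.imwrite("pics/crop1.png",np.vstack([np.hstack([c(t,325,185),c(t,169,191)]),np.hstack([c(s,263,227),c(s,252,155)])]))
def blob(im,x,y,r,lo,hi,name):
    h=cv2.cvtColor(im,cv2.COLOR_BGR2HSV)[y-r:y+r,x-r:x+r]
    m=cv2.inRange(h,lo,hi); q=np.argwhere(m)[:,::-1]+[x-r,y-r]
    rc=cv2.minAreaRect(q.astype(np.float32)); print(name,len(q),q.mean(0),rc); return q.mean(0)
a=blob(t,325,184,12,(4,140,110),(18,255,255),"key top")
b=blob(s,263,222,14,(4,140,110),(18,255,255),"key side")
print("tri",tri(a,b)); print("top@z65",atz("top",a,65))
v=tri([169,191],[251.1,149.7]); print("valve tri",v, atz("top",[169,191],50),atz("side",[251.1,149.7],50))
E
```

```text
key top 34 [327.  183.2] ((326.8356628417969, 183.4383544921875), (2.808987855911255, 11.70411491394043), 20.556045532226562)
key side 97 [263.1 220.7] ((263.0400085449219, 220.71998596191406), (11.313709259033203, 9.050968170166016), 8.130102157592773)
tri (array([ 486.3, -178.2,   53.7]), np.float64(3.818831347041458))
top@z65 [ 486.5 -176.4   65. ]
valve tri (array([469.4, 344.4,  58.6]), np.float64(4.565794856498239)) [468.3 345.9  50. ] [472.5 364.4  50. ]
```

View pics/crop1.png

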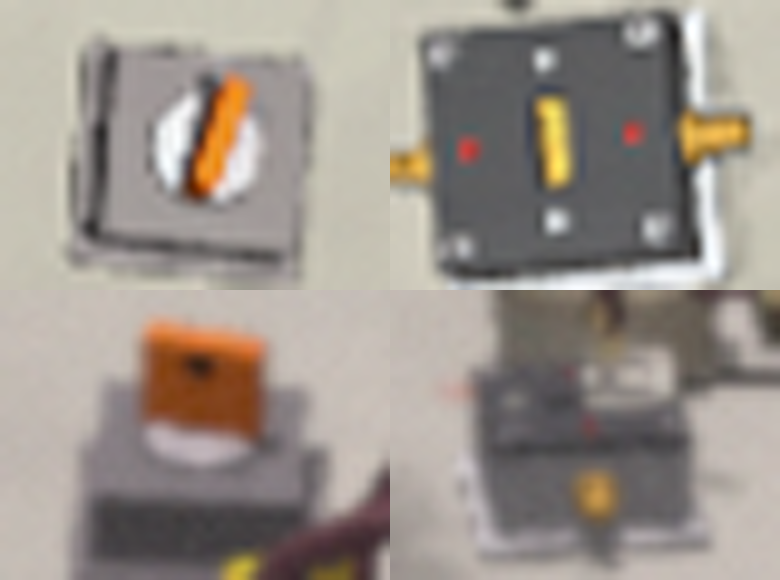

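The crop confirms it: the orange handle is in the grey stand, with its top face centred at crop (222,135) and the handle about 17° off the image vertical. The valve's white dots are at crop (545,60) and (558,221), and its red dots at (470,150) and (633,132).

```bash
cat >> h.py <<'E'
from scipy.spatial.transform import Rotation as Ro
def down(yaw):  # tool z down, tool x at yaw in world
    c,s=np.cos(yaw),np.sin(yaw)
    q=Ro.from_matrix(np.array([[c,s,0],[s,-c,0],[0,0,-1.]])).as_quat()
    return [float(v) for v in (q[3],q[0],q[1],q[2])]
def show(t=""):
    s=env.state(); print(t,"t%.2f"%s["time"],np.round(s["eef_pos"],1),"F",np.round(s["ft_force"],1),"M",np.round(s["ft_torque"],2),"gap %.1f grip %.1f"%(s["finger_gap"],s["grip_force"]),"q",np.round(s["joint_positions"],2)); return s
E
python3 - <<'E'
from h import *
np.set_printoptions(precision=2,suppress=True)
tp=lambda x,y,ox,oy:[ox+x/9.75-.5,oy+y/9.667-.5]
T=lambda x,y:tp(x,y,305,170); Vv=lambda x,y:tp(x-390,y,149,176)
print("collar",atz("top",T(210,142),37)); print("handle",atz("top",T(222,135),73))
a,b=atz("top",T(238,80),73),atz("top",T(205,192),73); print("key len/yaw",a,b,np.linalg.norm(a-b),np.arctan2(*(a-b)[1::-1]))
w1,w2,r1,r2=[atz("top",Vv(*p),50) for p in((545,60),(558,221),(470,150),(633,132))]
print("slot",w1/2+w2/2,r1/2+r2/2,np.linalg.norm(w1-w2),"yaw",np.arctan2(*(w1-w2)[1::-1]),np.arctan2(*(r1-r2)[1::-1])-np.pi/2)
for z in(190,280):print("hose",[atz("top",p,z) for p in([212,184],[190,135],[265,172])])
h=cv2.cvtColor(cv2.imread("pics/top0.png"),cv2.COLOR_BGR2HSV)
s=show(); print(s["tcp_rot"])
kp=(w1+w2+r1+r2)/4
for y in(0.3,0.3-np.pi):
    q=env.ik([486,-177,120],down(y)); print(y,None if q is None else np.round(q,2))
for y in(-.1,-.1-1.6,-.1-np.pi,-.1-np.pi-1.6,-.1+np.pi-1.6):
    q=env.ik([kp[0],kp[1],120],down(y)); print("valve",y,None if q is None else np.round(q,2))
E
```

```text
collar [ 487.61 -177.54   37.  ]
handle [ 484.54 -175.99   73.  ]
key len/yaw [ 503.34 -182.01   73.  ] [ 465.13 -169.64   73.  ] 40.160701862931376 -0.3130335701155085
slot [471.71 359.07  50.  ] [471.46 359.05  50.  ] 56.13152191954936 yaw 0.09877275756518653 0.10183241818385458
hose [array([468.75, 189.74, 190.  ]), array([621.3 , 257.78, 190.  ]), array([503.77,  29.63, 190.  ])]
hose [array([454.92, 180.99, 280.  ]), array([597.31, 244.5 , 280.  ]), array([487.61,  31.54, 280.  ])]
 t1.10 [ 167.2 -602.2  170.7] F [ 0.1 -0.6  0.6] M [ 0.   -0.04  0.01] gap 94.2 grip 0.0 q [ 1.26  0.42 -0.01  1.61  0.    1.11 -0.05]
[-0.    0.99  0.13 -0.  ]
0.3 [ 0.6   0.31 -0.36  1.92  0.13  0.94 -1.1 ]
-2.8415926535897933 [ 1.15  0.5  -1.08  1.91  0.51  1.05  1.72]
valve -0.1 [-0.    0.6  -0.96  1.72  0.54  1.11 -2.81]
valve -1.7000000000000002 [ 0.06  0.66 -1.08  1.72  0.63  1.16  1.81]
valve -3.241592653589793 [ 0.02  0.62 -1.    1.72  0.57  1.12  0.32]
valve -4.841592653589793 [-0.1   0.54 -0.81  1.73  0.44  1.07 -1.18]
valve 1.441592653589793 [-0.1   0.54 -0.81  1.73  0.44  1.07 -1.18]
```

```bash
python3 - <<'E'
from h import *
env.servo_line([130,-450,220],max_speed=250)
env.goto_joints([0.35,0.25,0,1.92,0,0.97,1.61])
show("a"); P=[486,-176.8]; o=down(np.pi-.313)
q=env.ik(P+[130],o); print(np.round(q,2))
env.move_ptp(P+[110],o); show("b")
t=env.capture("top"); s=env.capture("side")
c=lambda im,x,y:cv2.resize(im[y-30:y+30,x-35:x+35],(390,334),interpolation=cv2.INTER_CUBIC)
cv2.imwrite("pics/b.png",np.hstack([c(t,325,185),c(s,263,215)])[:,:,::-1])
E
```

```text
a t3.48 [ 470.8 -205.6  141.8] F [-0.2  0.4 -0.3] M [-0.01 -0.14  0.03] gap 94.4 grip 0.0 q [0.35 0.25 0.   1.92 0.   0.97 1.61]
[ 0.3   0.27 -0.02  1.92  0.01  0.95  1.54]
b t3.78 [ 485.5 -176.7  109.2] F [-0.5 -0.9  0.4] M [ 0.05 -0.18 -0.01] gap 94.0 grip 0.0 q [ 0.31  0.3  -0.02  1.94  0.01  0.9   1.54]
```

View pics/b.png

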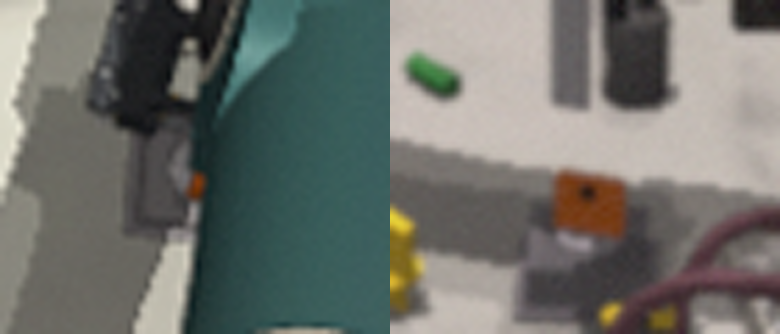

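The top view is hidden by the arm. The side view shows one finger tip at crop (570,105), above and left of the key at (592,205). I'll check that tip against its predicted projection, then grasp.

```bash
python3 - <<'E'
from h import *
s=env.state(); p=np.array(s["eef_pos"]); y=np.array([.308,.951,0])
f=lambda P:np.round((proj("side",P)-[228,185])*5.57+[390,0],0)
print("near",f(p-y*53),"far",f(p+y*53),"key top mid",f([486,-177,73]),"key",f([486,-177,55]))
o=down(np.pi-.313); P=[486,-176.8]
hit=env.servo_line(P+[43],max_speed=80,orientation=o,force_limit=15); show(f"down {hit}")
if not hit:
    env.grab(40); env.wait(.3); show("grabbed")
    env.servo_line(P+[75],max_speed=60); env.wait(.3); show("lift")
    env.servo_line(P+[150],max_speed=150); show("up")
E
```

```text
near [565. 162.] far [612.  63.] key top mid [588. 168.] key [588. 195.]
down False t4.88 [ 486.3 -176.9   43.4] F [-0.3  1.4 -0.2] M [ 0.05 -0.13 -0.03] gap 94.0 grip 0.0 q [ 0.3   0.39 -0.02  1.99  0.01  0.76  1.54]
grabbed t6.59 [ 486.  -176.8   43. ] F [-0.2  0.1 -0.2] M [ 0.04 -0.19  0.04] gap 0.6 grip 0.0 q [ 0.3   0.39 -0.02  1.99  0.01  0.76  1.54]
lift t7.58 [ 485.9 -176.8   74.8] F [-0.2  0.7  0.2] M [ 0.01 -0.16 -0.04] gap 0.6 grip 0.0 q [ 0.31  0.35 -0.02  1.97  0.01  0.83  1.54]
up t8.22 [ 485.6 -176.7  149.3] F [-0.2  0.2  0.1] M [ 0.03 -0.16  0.02] gap 0.3 grip 0.0 q [ 0.3   0.25 -0.02  1.9   0.01  0.99  1.54]
```

The grip closed on nothing. The finger also appeared higher than predicted. I'll look before acting again.

```bash
python3 - <<'E'
from h import *
t=env.capture("top"); s=env.capture("side")
c=lambda im,x,y:cv2.resize(im[y-35:y+35,x-35:x+35],(400,400),interpolation=cv2.INTER_CUBIC)
cv2.imwrite("pics/c.png",np.hstack([c(t,325,185),c(s,263,205)])[:,:,::-1])
p=np.array(env.state()["eef_pos"])
f=lambda P:np.round((proj("side",P)-[228,170])*5.714+[400,0],0)
print("tcp",f(p),f(p+[0,0,-20]),"key top",f([486,-177,73]),"collar",f([486,-177,37]),"stand base",f([486,-177,0]))
E
```

```text
tcp [604. 135.] [604. 168.] key top [604. 258.] collar [603. 314.] stand base [602. 370.]
```

View pics/c.png

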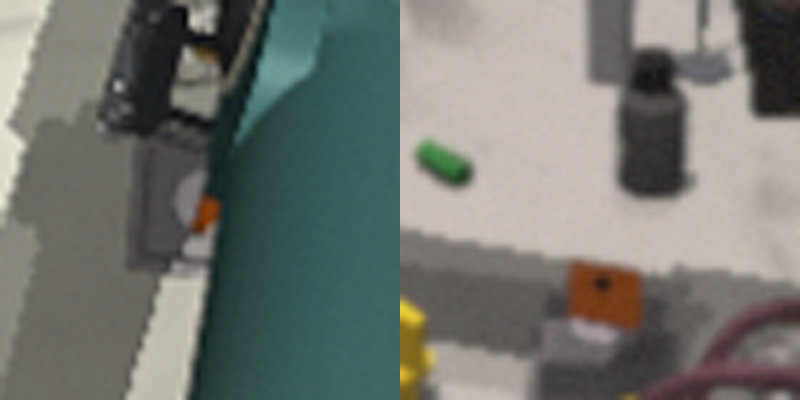

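The key is undisturbed. The finger tip is at crop (608,82), where (604,135) was predicted, so it sits about 10 px high, which is roughly 33 mm in z. I'll test this by touching the handle top gently with the closed fingers.

```bash
python3 - <<'E'
from h import *
P=[486,-176.8]
env.servo_line(P+[46],max_speed=150)
hit=env.servo_line(P+[20],max_speed=20,force_limit=5); show(f"touch {hit}")
s=env.capture("side"); cv2.imwrite("pics/d.png",cv2.resize(s[160:240,215:315],(750,600),interpolation=cv2.INTER_CUBIC)[:,:,::-1])
env.servo_line(P+[60],max_speed=80)
E
```

```text
touch True t9.77 [ 486.2 -176.8   38.5] F [-1.5 -0.1  8.3] M [ 0.13  0.32 -0.  ] gap 0.5 grip 4.3 q [ 0.3   0.4  -0.02  1.99  0.01  0.75  1.54]
```

View pics/d.png

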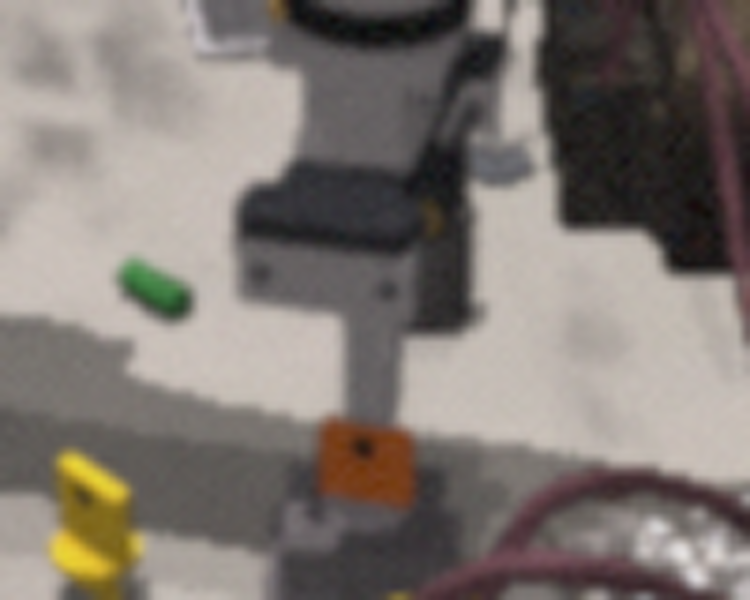

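The touch came at a reading of 38.5, where the handle top should be at 73. The true finger tips are therefore about 34 mm above the reported TCP. The picture shows the finger centred on the handle (column 372 against 367). I'll grasp with that offset.

```bash
python3 - <<'E'
from h import *
P=[486,-176.8]
env.let_go()
hit=env.servo_line(P+[9],max_speed=60,force_limit=10); show(f"down {hit}")
if not hit:
    env.grab(45); env.wait(.3); s=show("grabbed")
    if s["finger_gap"]>5:
        env.servo_line(P+[45],max_speed=60); env.wait(.3); show("lift")
        env.servo_line(P+[110],max_speed=150); show("up")
        s=env.capture("side"); cv2.imwrite("pics/e.png",cv2.resize(s[150:230,215:315],(750,600),interpolation=cv2.INTER_CUBIC)[:,:,::-1])
E
```

```text
down False t12.69 [ 486.3 -176.9    9.3] F [-0.4 -0.1 -0.1] M [ 0.01 -0.12  0.  ] gap 93.9 grip 0.0 q [ 0.3   0.45 -0.02  2.    0.01  0.69  1.54]
grabbed t14.24 [ 486.  -176.8    9. ] F [-0.1 -0.9 -0.6] M [-0.12 -0.14 -0.04] gap 10.0 grip 45.0 q [ 0.3   0.45 -0.02  2.    0.01  0.69  1.54]
lift t15.29 [ 485.8 -176.8   44.7] F [-0.3  0.9 -1.5] M [ 0.05 -0.16 -0.05] gap 9.7 grip 45.0 q [ 0.3   0.39 -0.02  1.99  0.01  0.76  1.54]
up t15.88 [ 485.7 -176.7  109.4] F [ 0.3 -0.1 -0.5] M [ 0.02 -0.17  0.03] gap 10.0 grip 45.0 q [ 0.3   0.3  -0.02  1.94  0.01  0.9   1.54]
```

View pics/e.png

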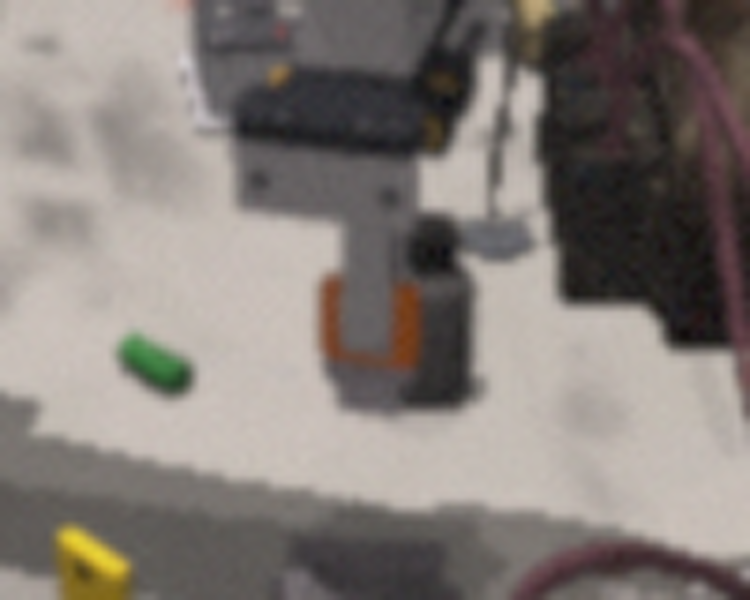

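The key is held (gap 10 mm, grip 45 N) and the collar is visible below the fingers. Next I carry it round on the robot's side of the hoses and hover over the valve.

```bash
python3 - <<'E'
from h import *
# expected handle columns before the move
for d in(-20,20): print(np.round(proj("side",[485.7+d*np.cos(.313),-176.7-d*np.sin(.313),155]),1),end=" ")
print("seen cols 257.9 271.4")
o=down(np.pi+.10)
env.servo_line([380,-120,110],max_speed=200)
env.servo_line([375,100,110],max_speed=250)
env.servo_line([385,330,110],max_speed=250,orientation=o)
env.servo_line([471.5,359,100],max_speed=150,orientation=o)
env.servo_line([471.5,359,60],max_speed=100,orientation=o); env.wait(.2); show("hover")
t=env.capture("top"); s=env.capture("side")
cv2.imwrite("pics/f.png",np.hstack([cv2.resize(im[y-25:y+25,x-25:x+25],(400,400),interpolation=cv2.INTER_CUBIC) for im,x,y in((t,167,190),(s,252,140))])[:,:,::-1])
f=lambda P:np.round((proj("side",P)-[227,115])*8+[400,0],0)
g=lambda P:np.round((proj("top",P)-[142,165])*8,0)
p=np.array(env.state()["eef_pos"]); b=p+[0,0,3.5]
print("blade",f(b),g(b),"collar",f(b+[0,0,22]),g(b+[0,0,22]),"handle top",f(b+[0,0,60]),g(b+[0,0,60]),"slot",f([471.5,359,50]))
E
```

```text
[257.3 191. ] [270.4 192.7] seen cols 257.9 271.4
hover t20.29 [471.8 359.2  60.6] F [-0.3  0.3  0. ] M [ 0.08 -0.13  0.01] gap 10.1 grip 45.0 q [-0.38  0.52 -0.42  1.78  0.26  0.9   0.75]
blade [592. 257.] [178. 195.] collar [592. 218.] [167. 188.] handle top [591. 149.] [147. 174.] slot [591. 282.]
```

View pics/f.png

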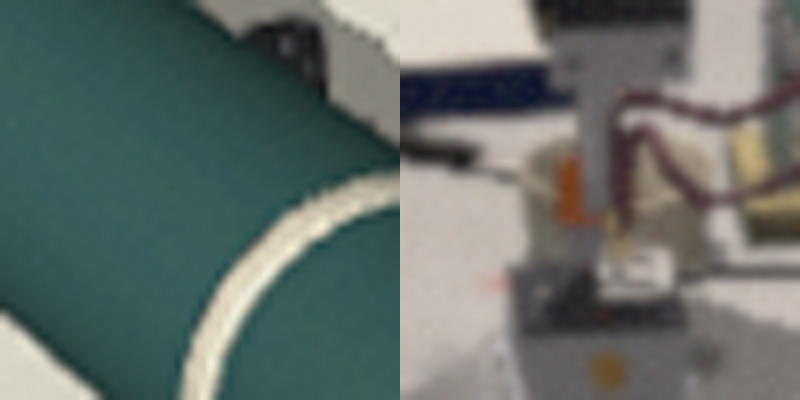

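The side view shows the held key above the cover, with the near red dot at (604,313), in line with the prediction. Now I insert with a force guard, and step through a small search pattern if the blade lands on the cover.

```bash
python3 - <<'E'
from h import *
C=np.array([471,359.]); o=down(np.pi+.10)
a=1.8
offs=[(0,0)]+[(a*x,a*y) for x,y in((0,1),(0,-1),(1,0),(-1,0),(1,1),(-1,-1),(1,-1),(-1,1),(0,2),(0,-2),(2,0),(-2,0))]
for dx,dy in offs:
    p=C+[dx,dy]
    env.servo_line([*p,50],max_speed=60,orientation=o)
    hit=env.servo_line([*p,38],max_speed=20,orientation=o,force_limit=5)
    s=show(f"{dx,dy} {hit}")
    if s["eef_pos"][2]<40.5 or s["time"]>36: break
E
```

```text
(0, 0) False t21.46 [471.  359.   38.1] F [-0.1  0.2 -0.2] M [ 0.09 -0.12  0.03] gap 9.8 grip 45.0 q [-0.39  0.55 -0.41  1.79  0.28  0.86  0.74]
```

```bash
python3 - <<'E'
from h import *
o=down(np.pi+.10)
for z in(35,32,30,28,27,26,25,24):
    hit=env.servo_line([471,359,z],max_speed=15,orientation=o,force_limit=14); s=show(f"{z} {hit}")
    if hit or s["ft_force"][2]>15: break
E
```

```text
35 False t21.81 [470.9 358.9  34.9] F [-0.1 -0.2 -0.1] M [ 0.05 -0.17  0.02] gap 9.9 grip 45.0 q [-0.39  0.55 -0.41  1.79  0.28  0.85  0.74]
32 False t22.16 [471.1 359.1  32.1] F [0.1 0.2 3.1] M [-0.02 -0.11 -0.02] gap 9.6 grip 45.0 q [-0.39  0.56 -0.41  1.8   0.29  0.85  0.74]
30 False t22.44 [471.1 359.1  30.1] F [-0.3 -0.1  4.4] M [ 0.05 -0.12 -0.03] gap 9.5 grip 45.0 q [-0.39  0.56 -0.41  1.8   0.29  0.84  0.73]
28 False t22.73 [471.1 359.1  28.1] F [-1.4  0.1  7. ] M [-0.   -0.05 -0.03] gap 9.5 grip 45.0 q [-0.39  0.56 -0.41  1.8   0.29  0.84  0.73]
27 False t22.98 [471.1 359.1  27.2] F [-0.7 -0.5  6.3] M [-0.14 -0.05  0.04] gap 10.0 grip 45.0 q [-0.39  0.56 -0.41  1.8   0.29  0.84  0.73]
26 False t23.23 [471.2 359.2  27. ] F [-4.1 -4.4 20.1] M [-1.03  1.03  0.02] gap 9.5 grip 45.0 q [-0.39  0.56 -0.41  1.8   0.29  0.84  0.73]
```

The collar landed at a reading of 27.0, as predicted. I'll ease the push slightly and turn.

```bash
python3 - <<'E'
from h import *
y0=np.pi+.10
for d in(0,.2,.4,.6,.8,1.0,1.2,1.35,1.45,1.53,1.58):
    env.servo_line([471,359,26.5],max_speed=20,orientation=down(y0-d))
    s=show(f"{d}"); 
    R=Ro.from_quat(np.array(s["tcp_rot"])[[1,2,3,0]]).as_matrix(); print("  yaw",round(float(np.arctan2(R[1,0],R[0,0])),3))
    if abs(s["ft_torque"][2])>.6 or s["ft_force"][2]>45: print("stop");break
E
```

```text
0 t23.48 [471.2 359.1  27. ] F [-1.1 -1.2 11.5] M [-0.41  0.4  -0.01] gap 9.4 grip 45.0 q [-0.39  0.56 -0.41  1.8   0.29  0.84  0.73]
  yaw -3.042
0.2 t23.82 [471.4 359.1  27. ] F [ 0.6 -2.3  9.8] M [-0.47 -0.09 -0.02] gap 9.9 grip 45.0 q [-0.43  0.56 -0.36  1.8   0.26  0.83  0.56]
  yaw 3.041
0.4 t24.18 [471.6 358.9  27. ] F [ 0.3 -3.3 10.7] M [-0.77 -0.16  0.03] gap 9.6 grip 45.0 q [-0.46  0.55 -0.31  1.8   0.22  0.82  0.39]
  yaw 2.841
0.6 t24.52 [471.5 358.6  27. ] F [-1.  -4.7 11.1] M [-1.09  0.15  0.04] gap 9.7 grip 45.0 q [-0.5   0.54 -0.27  1.8   0.19  0.82  0.21]
  yaw 2.641
0.8 t24.88 [471.3 358.4  27. ] F [-2.1 -5.4 14.4] M [-1.52  0.44 -0.01] gap 9.8 grip 45.0 q [-0.53  0.54 -0.22  1.8   0.16  0.82  0.04]
  yaw 2.441
1.0 t25.23 [471.  358.2  27. ] F [-4.5 -7.3 16.4] M [-1.86  0.89  0.04] gap 9.7 grip 45.0 q [-0.57  0.54 -0.17  1.8   0.12  0.81 -0.13]
  yaw 2.241
1.2 t25.57 [470.8 358.1  27. ] F [-5.6 -8.5 18.2] M [-2.07  1.28  0.08] gap 9.6 grip 45.0 q [-0.61  0.53 -0.12  1.81  0.09  0.81 -0.31]
  yaw 2.041
1.35 t25.88 [470.8 358.1  27. ] F [-6.1 -8.7 19.3] M [-2.08  1.42  0.03] gap 9.4 grip 45.0 q [-0.63  0.53 -0.09  1.81  0.06  0.81 -0.43]
  yaw 1.891
1.45 t26.12 [470.7 358.1  27. ] F [-6.7 -8.3 18.8] M [-2.13  1.51  0.04] gap 9.8 grip 45.0 q [-0.65  0.53 -0.06  1.81  0.05  0.81 -0.52]
  yaw 1.791
1.53 t26.38 [470.6 358.1  27. ] F [-7.3 -8.2 19.3] M [-2.19  1.65  0.1 ] gap 9.8 grip 45.0 q [-0.67  0.53 -0.05  1.81  0.03  0.8  -0.59]
  yaw 1.711
1.58 t26.62 [470.6 358.1  27. ] F [-6.5 -8.6 19.2] M [-2.18  1.65  0.15] gap 9.7 grip 45.0 q [-0.68  0.53 -0.03  1.81  0.02  0.8  -0.63]
  yaw 1.661
```

```bash
python3 - <<'E'
from h import *
env.wait(.6)
s=show("settled"); print(np.round([env.state()["ft_torque"][2] for _ in range(3)],2))
s=env.capture("side"); cv2.imwrite("pics/g.png",cv2.resize(s[115:175,212:292],(640,480),interpolation=cv2.INTER_CUBIC)[:,:,::-1])
E
```

```text
settled t27.23 [470.6 358.1  27. ] F [-7.5 -7.1 20.5] M [-2.12  1.69  0.12] gap 9.8 grip 45.0 q [-0.68  0.53 -0.03  1.81  0.02  0.8  -0.63]
[0.12 0.12 0.12]
```

View pics/g.png

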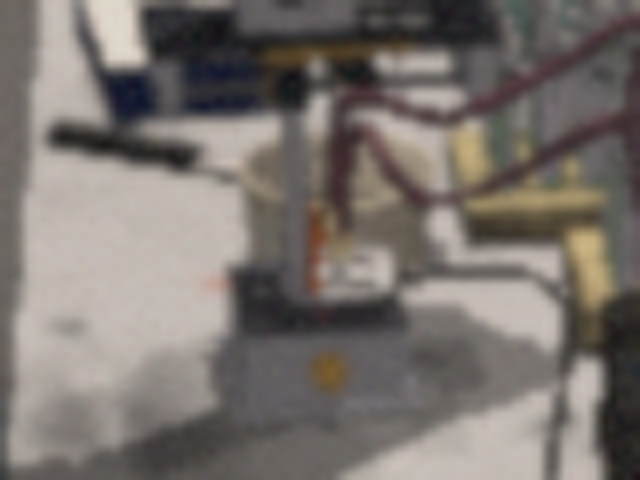

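The picture shows the handle turned a quarter turn, now edge-on at about (315,250), with the collar low on the cover at about row 295. The 0.12 N m of torque about z fits the return spring being close to its stop, and the push is holding at 20 N.

```bash
python3 -c "
from cell import env
print(env.job_done())"
```

```text
the job is handed in; nothing more can be done
None
```

I handed the job in at about 27 s, with the key still gripped at 45 N, its collar down on the cover under about 20 N of push, and turned 1.58 rad clockwise; the cup angle isn't readable, but the 0.12 N m of spring torque suggests it is near its stop, and no verdict came back.

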